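Move the push-fit lid knob from the small pot to the large pot

ROBOT

A 6-joint arm with a two-finger parallel gripper is mounted at the origin on the work surface. World frame = base frame: x ahead of the robot, y to its left, z up, the work surface at z = 0. Lengths are in mm, angles in degrees, forces in N, time in s.
With the tool pointing down it reaches from about 350 to 850 mm from the base axis. Payload 8.1 kg.
Tool frame: the origin (TCP) lies at the centre of the arm's flange, where the gripper is bolted on; the fingertips stand 173 mm ahead of it and the grasp point (between the pads) lies 155 mm ahead of it; z points along the fingers, y is the line along which they close (so a half turn about z gives the same grasp; the last joint's range is limited). The gripper opens to 85 mm and grips with 20 to 120 N. Pads are 22 mm wide; open, the fingers measure 114 mm over their backs; the gripper's body (76 mm by 85 mm) begins 54 mm behind the grasp point. The pads swing forward as they close: fully open they stand 13 mm farther back than shut.
Start: joints at [-72.789, 7.471, 85.268, -0, 87.261, -4.893], TCP at [225.801, -555.896, 404.692] pointing down, gripper open.
Joint ranges: [-169.43, 169.43], [-51.17, 129.36], [1.28, 143.12], [-76.62, 256.62], [0, 156.53], [-152.29, 152.29]. Speed limits (degrees/s): [136.94, 136.94, 159.86, 180, 180, 180].

INTERFACE

Orientations are given as [roll, pitch, yaw] about the fixed x, y, z axes, in that order (R = Rz(yaw) Ry(pitch) Rx(roll)).
In Python, from bench import * gives the robot as it stands.
- The arm moves only by the shell command python3 -m jog 'ROWS' [FORCE]. ROWS is text: rows parted by semicolons, each of 7 numbers parted by spaces: the shift along the tool's x, y, z scaled (see below), then the turn, a rotation vector about the tool's x, y, z scaled (see below), then the closure, from -1 (fully open) to 1 (shut). In form: tx ty tz wx wy wz hand; .... A call has 1 to 5 rows; each row shifts and turns the commanded pose from where the row before left it, along the tool's axes as they then stand; what a row does not reach is not made up. The controller multiplies each number of a shift by 0.1 m and each number of a turn by 60 degrees. A row lasts 1/8 s, in which the tool goes at most 62.5 mm and 10.7 degrees, less where a joint would pass 70% of its speed; a pose out of reach is approached as far as the arm can. A call with a number of a shift or a turn outside -1 to 1 is refused whole. A call with a gripper value outside its range is refused whole. The fingers move at their own pace and stop on an object; FORCE is the grip in N (left out, the last holds). Time passes only in rows, so rows that do not move let the fingers close. It gives the time, the measured TCP pose, the force, the opening and the grip force at its end, in the units of the state.
- sense(): the state, without advancing time (a new reading comes with each control period).
- snapshot(name): name is "scene" or "top" or "wrist"; returns a dict with "img" (420x560x3 uint8, red, green, blue), "fx", "fy", "cx", "cy" (pixels), "dist" ([k1, k2, p1, p2, k3] as OpenCV has them; the pictures are not rectified), "extrinsics" (4x4, takes a point from camera to world coordinates). Camera axes: x right, y down, z forward; pixel columns grow to the right and rows downward; lengths in mm; the calibration is good to about 2 mm. A picture is of the moment at which its call begins. There is no depth.
- hand_in(): hands the job in; it is judged then, once.
The state is a dict: "time": time; "joint_pos": joint angles; "qd": joint speeds; "joint_efforts": joint torques, N m; "tool_pos": TCP position; "tcp_rot": TCP orientation; "ft_force": force on the tool from outside, world axes, zero at the start; "wrist_torque": the same for the moment, N m; "finger_gap": finger opening in mm; "grip_force": force on a finger pad.
Only numpy, scipy, OpenCV 4.12 (cv2) and the standard library are available. Lean on these libraries where they do the work, as an engineer would, in place of code of your own. Each camera call takes 0.05 s, during which the arm holds its last target. There are 200 camera calls.

TASK

Two pots of a nesting set share one push-fit lid knob: pull the knob up off the small pot's lid, set it upright over the bare stud on the large pot's lid and press it down until it clicks, then keep pressing so that it is fully home with the springy sealing ring squeezed flat beneath it. Finish while still gripping the knob and pressing it down hard like that, and do not let go. Leave the bottle, the bowl, the cup and the saucer where they stand.

Things in the scene. Friction and masses are not known exactly. Their poses are not given: they have to be found in the camera images.
- knob: Black plastic lid knob: plain upright cylinder 32 mm wide, 48 mm tall, about 60 g; grip its upper half, any yaw. Origin: centre of its underside, z up along its axis. Socket in the underside: mouth 17.6 mm wide, 4 mm deep (snap lip), then a 23 mm wide groove to 23 mm depth. Starts snapped on the small pot's stud, origin 4 mm above point small_pot_stud.
- small_pot: Steel pot with a closed aluminium lid, standing firmly (does not move). Outside diameter 160 mm, lid rim 168 mm, two loop handles along its own +y and -y reaching 107 mm from the axis, just below the lid. Origin: centre of its underside. The flat boss that carries the stud is 95 mm above the counter; the knob starts on it.
- large_pot: The same kind of pot, larger, and without a knob: outside diameter 200 mm, lid rim 208 mm, loop handles reaching 127 mm from the axis. Does not move. Origin: centre of its underside; boss 120 mm above the counter. Either pot may stand on the left or the right.
- small_pot_stud (a point): Centre of the flat boss on the small pot's lid, at the foot of its stud; stud, balls and ring are like those of large_pot_stud. The snap holds the knob: a straight pull up of 9 to 14 N takes it off; it is clear once raised over 25 mm.
- large_pot_stud (a point): Centre of the flat boss (36 mm wide) on the large pot's lid, at the foot of its bare upright stud, z up. Stud: steel pin 14.6 mm thick, hemispherical tip 20.3 mm above this point, four sprung balls standing 3 mm out of its sides at 11.8 mm. Pushing the knob on: resistance peaks at 8 to 12 N with its origin 14 to 15 mm above this point, then drops; it clicks in at about 7 mm.
- large_pot_ring (a joint): Black springy sealing ring round the foot of the large pot's stud, 31 mm wide, its top 4 mm above the boss when free. Value: how far it is squeezed, 0 free, 0.004 flat with the knob fully home on the boss. 1 N to start, then 2.5 N per mm, 11 N for flat; a steady push of 12 to 20 N keeps it there. Let go, it lifts the knob back up by 4 mm.
- sauce_bottle: Bystander: amber sauce bottle, 52 mm in diameter, 150 mm tall. Origin: centre of its underside.
- bowl: Bystander: dark bowl, 100 mm across, 45 mm tall. Origin: centre of its underside.
- mug: Bystander: earthenware cup without handle, 72 mm across, 80 mm tall. Origin: centre of its underside.
- saucer: Bystander: flat dark saucer, 110 mm across, 16 mm tall. Origin: centre of its underside.
There are look-alikes about, which are no part of the job. Of the things like the knob, leave any that is turquoise; of the rest the smaller one is meant. What is shaped like the small_pot but red or turquoise is not meant.

How it is judged:
By the outcome, as a careful person would: the job done as asked, in the order asked, and still so for the second after the job is handed in, while the arm keeps its last pose, push and grip.
It also fails if it takes over 40 s, if anything falls off the work surface, if the arm or the gripper's body presses on something with over 40 N, if the wrist force passes 120 N, or if a joint passes its speed limit or range.

## Working session

There is one attempt and no reset: what is moved stays moved. The work goes in short steps, Python scripts to look and compute and a shell command to move; the robot and the scene stay as the last step left them, time stands still between calls to the robot, and variables do not carry over. Pictures are saved under pics/ and viewed, at most 10 in all, crops included, and the job is handed in when it is done.

```bash
mkdir -p pics; python3 - <<'E'
from bench import *
import cv2, numpy as np
for n in("scene","top"):
    s=snapshot(n); cv2.imwrite(f"pics/{n}0.png",cv2.resize(s["img"][:,:,::-1],None,fx=1.42,fy=1.42))
    print(n,s["fx"],s["fy"],s["cx"],s["cy"],s["dist"]);print(np.round(s["extrinsics"],3))
print(sense())
E
```

```text
scene 460.2838224104152 460.2838224104152 278.3813050281647 215.6637630617462 [0.01753112 0.         0.         0.         0.        ]
[[-2.570000e-01  5.890000e-01 -7.660000e-01  1.284988e+03]
 [ 9.660000e-01  1.540000e-01 -2.060000e-01  1.030340e+02]
 [-3.000000e-03 -7.930000e-01 -6.090000e-01  7.138460e+02]
 [ 0.000000e+00  0.000000e+00  0.000000e+00  1.000000e+00]]
top 393.0934072342795 393.0934072342795 275.82908708545887 204.48072971291396 [-0.1104913  0.         0.         0.         0.       ]
[[ 2.500000e-02 -9.910000e-01  1.330000e-01  3.336830e+02]
 [-9.990000e-01 -2.000000e-02  3.600000e-02 -1.393780e+02]
 [-3.300000e-02 -1.340000e-01 -9.900000e-01  1.139223e+03]
 [ 0.000000e+00  0.000000e+00  0.000000e+00  1.000000e+00]]
{'time': 0.1, 'joint_pos': array([-7.27889897e+01,  7.51102113e+00,  8.53220208e+01,  1.31484521e-04,
        8.72629558e+01, -4.89174407e+00]), 'qd': array([-0.05365751, -0.02981516, -0.11076971, -0.0565874 ,  0.10258844,
        0.00104356]), 'joint_efforts': array([ 1.56192738e-03, -5.70953679e+01, -5.01941550e+01, -1.06516322e-04,
        8.19655659e-03, -5.39613939e-05]), 'tool_pos': array([ 225.73434493, -555.69626293,  403.75636297]), 'tcp_rot': array([-1.79904363e+02, -8.31689303e-03,  2.21027410e+01]), 'ft_force': array([ 0.44890851,  0.42648956, -0.20799439]), 'wrist_torque': array([ 0.03292746,  0.02688512, -0.03010705]), 'grip_force': 0.0, 'finger_gap': 85.70170246792928}
```

View pics/scene0.png

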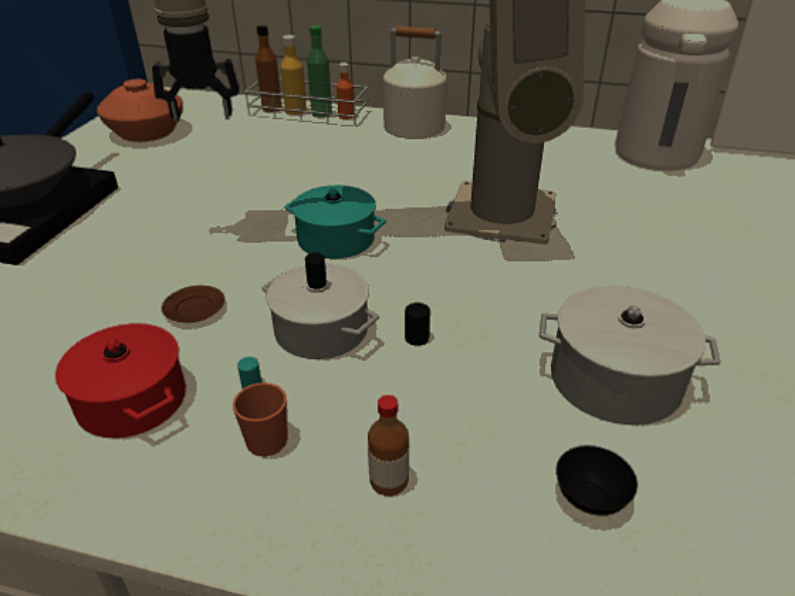

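View pics/top0.png

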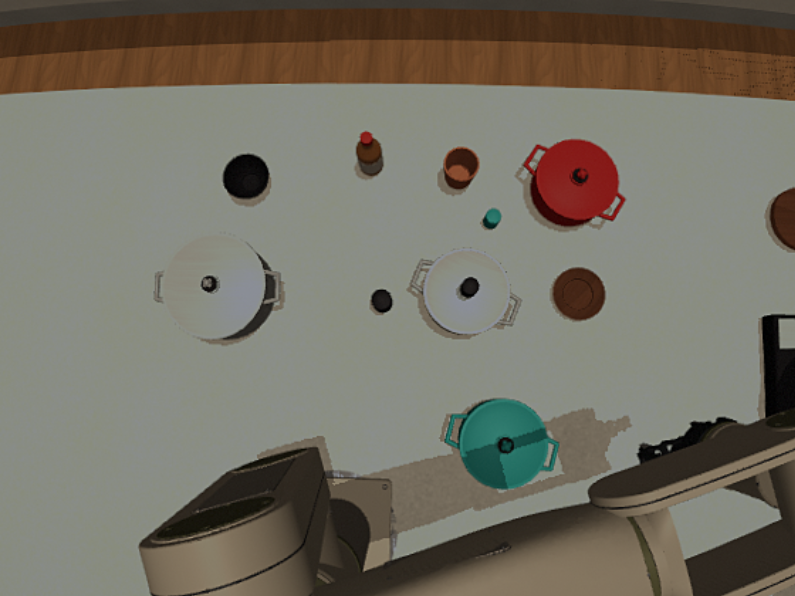

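The top view shows three knob-like things: black on the steel pot (470,287), black on the counter (381,300) and turquoise (492,217). I rule out the turquoise one. The one snapped on the steel pot should be the smaller of the two black ones. I'll check this by size and in an enlarged crop.

```bash
cat > h.py <<'E'
from bench import *
import cv2, numpy as np
def ray(s,uv):
    K=np.array([[s["fx"],0,s["cx"]],[0,s["fy"],s["cy"]],[0,0,1]])
    p=cv2.undistortPoints(np.array([[uv]],float),K,np.array(s["dist"])).ravel()
    E=np.array(s["extrinsics"]); return E[:3,3],E[:3,:3]@np.array([p[0],p[1],1])
def onz(s,uv,z):
    o,d=ray(s,uv); return (o+d*(z-o[2])/d[2])[:2]
def proj(s,P):
    E=np.linalg.inv(np.array(s["extrinsics"])); K=np.array([[s["fx"],0,s["cx"]],[0,s["fy"],s["cy"]],[0,0,1]])
    return cv2.projectPoints(np.array([P],float),cv2.Rodrigues(E[:3,:3])[0],E[:3,3],K,np.array(s["dist"]))[0].ravel()
def blob(mask,near):
    n,l,st,c=cv2.connectedComponentsWithStats(mask.astype(np.uint8)); k=[i for i in range(1,n) if st[i,4]>15]
    i=min(k,key=lambda i:np.hypot(*(c[i]-near))); return l==i,st[i],c[i]
E
python3 - <<'E'
from h import *
S=snapshot("scene");T=snapshot("top")
for nm,s,pts in(("scene",S,dict(pot=(316/1.42,270/1.42),ctr=(417/1.42,324/1.42))),("top",T,dict(pot=(470/1.42,287/1.42),ctr=(381/1.42,300/1.42)))):
    for k,p in pts.items():
        m=s["img"].max(2)<45; b,st,c=blob(m,p); print(nm,k,st,c.round(1))
        cnt=cv2.findContours(b.astype(np.uint8),0,1)[0][0]
        print("  minrect",cv2.minAreaRect(cnt))
        if nm=="top":
            for z in (0,45,99,147): print("  z",z,onz(s,c,z).round(1))
print("largestud tip top",onz(T,(209/1.42,284/1.42),140).round(1),"scene",onz(S,(632/1.42,311/1.42),140).round(1))
print("scene knob top", onz(S,(316/1.42,259/1.42),147).round(1))
a=cv2.resize(S["img"][165:260,180:320,::-1],None,fx=5,fy=5,interpolation=2)[:, :400*2]
b=cv2.resize(T["img"][160:240,240:380,::-1],None,fx=5,fy=5)
cv2.imwrite("pics/crop1.png",cv2.resize(np.vstack([a,b]),(480,600)))
E
```

```text
scene pot [208 153  33  50 377] [220.9 186.3]
  minrect ((224.9955291748047, 175.69454956054688), (51.76131057739258, 26.93476104736328), 77.27564239501953)
scene ctr [285 213  18  30 471] [293.2 227.9]
  minrect ((293.5, 227.5), (17.0, 29.0), 0.0)
top pot [324 195  13  15 140] [330.2 202. ]
  minrect ((330.0, 202.0), (11.31370735168457, 14.142135620117188), 45.0)
  z 0 [ 497.5 -256.9]
  z 45 [ 491.  -252.2]
  z 99 [ 483.2 -246.7]
  z 147 [ 476.3 -241.7]
top ctr [262 204  14  16 182] [268.5 211.5]
  minrect ((268.5, 211.5), (15.0, 13.0), 90.0)
  z 0 [465.8 -77.3]
  z 45 [460.6 -79.8]
  z 99 [454.3 -82.7]
  z 147 [448.8 -85.4]
largestud tip top [473.1 235.5] scene [487.8 237.9]
scene knob top [ 484.9 -240.6]
```

View pics/crop1.png

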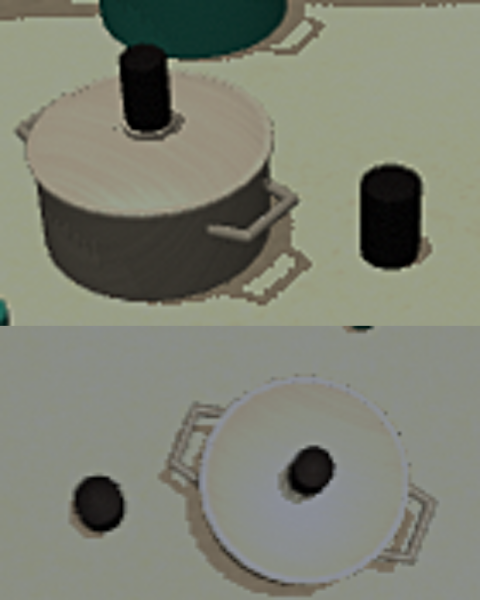

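The crop shows the knob on the steel pot (145,90) is narrower than the one on the counter (390,215), so it fits as the smaller non-turquoise one. It also sits on the plain steel pot. The large pot is at left in the top view, with its stud at about (475,236). I'm moving over the knob now.

```bash
python3 -m jog '0.44 -0.24 0 0 0 0 -1;0.44 -0.24 0 0 0 0 -1;0.44 -0.24 0 0 0 0 -1;0.44 -0.24 0 0 0 0 -1;0.44 -0.24 0 0 0 0 -1' 60; python3 -m jog '0.44 -0.24 0 0 0 0 -1;0.44 -0.24 0 0 0 0 -1;0.44 -0.24 0 0 0 0 -1;0 0 0 0 0 0 -1;0 0 0 0 0 0 -1'
python3 - <<'E'
from h import *
s=snapshot("wrist");cv2.imwrite("pics/w1.png",s["img"][:,:,::-1]);print(np.round(s["extrinsics"],3),s["fx"],s["cx"],s["cy"]);t=sense();print(t["tool_pos"],t["tcp_rot"],t["ft_force"])
print(proj(s,(482,-242,147)))
E
```

```text
time: 0.82
tool_pos: [385.2, -360.5, 404.6]
tcp_rot: [-180.0, -0.0, 22.1]
ft_force: [0.8, -0.3, 0.9]
finger_gap: 85.4
grip_force: 0.0
time: 1.45
tool_pos: [479.6, -245.6, 404.5]
tcp_rot: [-180.0, 0.0, 22.2]
ft_force: [0.6, -0.5, 0.6]
finger_gap: 85.3
grip_force: 0.0
[[ 3.76000e-01 -8.76000e-01 -3.01000e-01  5.57026e+02]
 [-9.27000e-01 -3.55000e-01 -1.23000e-01 -2.13436e+02]
 [ 1.00000e-03  3.26000e-01 -9.45000e-01  3.72487e+02]
 [ 0.00000e+00  0.00000e+00  0.00000e+00  1.00000e+00]] 309.41063138487306 278.58608290828596 209.30134433022155
[ 479.25766129 -246.11012342  404.52140173] [-1.79998608e+02  3.31742595e-02  2.20828571e+01] [ 0.33894838 -0.39935329  0.16636008]
[276.06919649 212.47261439]
```

View pics/w1.png

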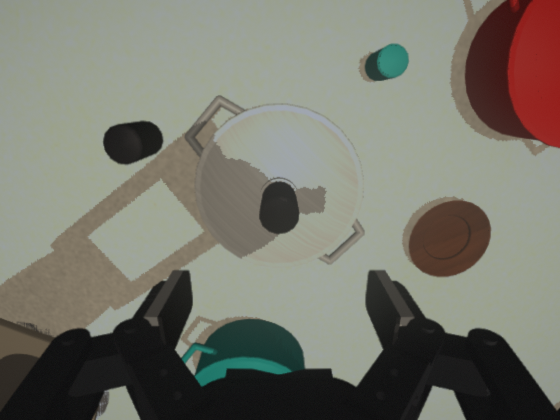

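The wrist view shows the knob with its top disc around (279,213), with its foot near (279,185) on the steel pot's lid. I'll refine its position from the top disc's edges here, and estimate the stud from the top and scene views.

```bash
cat >> h.py <<'E'
def disc(s,c,z,r):
    a=np.linspace(0,2*np.pi,72); return np.array([proj(s,(c[0]+r*np.cos(t),c[1]+r*np.sin(t),z)) for t in a])
def topdisc(s,b,c,z,r):
    """centre of the nearer (lower in image) disc from the silhouette's lower edge and sides"""
    ys,xs=np.nonzero(b)
    for _ in range(4):
        d=disc(s,c,z,r); row=int(round(d[:,1].mean())); x=xs[(ys>=row-3)&(ys<=row+3)]
        e=np.array([(x.min()+x.max()+0)/2-(d[:,0].min()+d[:,0].max())/2, ys.max()+.5-d[:,1].max()])
        m=d.mean(0)
        c=np.array(c)+onz(s,m+e,z)-onz(s,m,z)
    return c,e,(x.max()-x.min()+1,np.ptp(d[:,0]))
E
python3 - <<'E'
from h import *
s=snapshot("wrist"); b,st,c=blob(s["img"].max(2)<50,(279,205)); print(st,topdisc(s,b,(482,-242),147,16))
# pot axis from lid ellipse in top/scene
T=snapshot("top");S=snapshot("scene")
for n,v,p,z in(("T",T,(209,284),140.3),("S",S,(632,311),140.3)):
    x,y=int(p[0]/1.42),int(p[1]/1.42); print(n,v["img"][y-8:y+9,x-9:x+10].max(2))
E
```

```text
[ 260  182   38   50 1458] (array([ 482.45614107, -244.25322291]), array([-1.19827632e-07,  4.19904866e-05]), (np.int64(38), np.float64(41.35787931919543)))
T [[141 140 142 141 143 142 143 145 147 147 146 146 146 144 144 144 144 144
  143]
 [140 140 140 140 142 144 146 153 157 158 157 155 151 148 145 145 144 144
  144]
 [139 140 140 140 143 148 159  95  67  48  68  74 132 152 130 148 145 144
  144]
 [141 141 142 145 152  94  39  14   6   0  10  15  47 104 125 114 148 144
  143]
 [141 142 143 149 126  53 115  53  45 125  70   9  13  41  87 118 150 146
  145]
 [140 140 142 150  76 110 111 119 104 107 109  24  15   9  89 149 117 147
  144]
 [140 141 144 128  25 103 121 143 112  94  86  13  19  12  38  86 117 149
  145]
 [139 141 146 129  24 108 121 140 108  89  69  41  20  13  64 117 117 150
  145]
 [140 142 148  97  24 106 107 116  98 123 103  25  18  14  65 111 103 150
  145]
 [139 141 147  94  28 123  99  87 112 131  94   3  20   9  60 112 110 150
  145]
 [140 141 144 157  57  17  53  11  14  53  17  18  16   9  72 117  93 149
  145]
 [145 145 147 155  88   6   6  13  14  15  17  16 
[... 1116 characters left out ...]
 116 151 120 102  98 120 126 125 158 163 158
  157]
 [166 148  68  14  14   7  68  97 118 108  83  92 121 122  93 122 159 163
  160]
 [171  93  23  13  19  19  44  65  74  71  58  79  96  97  67  41 149 169
  162]
 [169  80  13  16  21  11  43  51  53  53  49  55  62  66  40   6  88 151
  162]
 [171 103  25  13  23  20  23  41  57  66  63  61  48  28  19  11  19 145
  163]
 [120 168  75   0  17  21  21  24  30  46  44  42  27  10  17  15   0 148
  167]
 [ 65 125  93  24   0  11  20  23  21  25  26  25  21  20  22  14   5 146
  166]
 [ 93  67 113 129  58   0   0   7  18  19  22  22  24  20  11   0  97 159
  165]
 [162  81  67 101 142 135  67   5   0   0   0   0   0   0   0  58 156 129
  144]]
```

```bash
python3 -m jog '0.035 -0.007 0.2 0 0 0 -1;0 0 0.4 0 0 0 -1;0 0 0.4 0 0 0 -1;0 0 0.2 0 0 0 -1;0 0 0 0 0 0 -1' 60
python3 - <<'E'
from h import *
s=snapshot("wrist");cv2.imwrite("pics/w2.png",s["img"][:,:,::-1]);t=sense();print(t["tool_pos"],t["ft_force"])
b,st,c=blob(s["img"].max(2)<50,proj(s,(482,-244,147))); print(st,c,proj(s,(482,-244,147)))
E
```

```text
time: 2.28
tool_pos: [481.3, -243.0, 281.2]
tcp_rot: [-179.7, 0.2, 22.1]
ft_force: [0.3, 1.1, -0.4]
finger_gap: 85.1
grip_force: 0.0
[ 482.00783008 -243.43538424  283.16757803] [-0.37861642 -0.5559563   0.52979897]
[ 248  240   74  111 6466] [284.08413238 297.72316734] [284.40827954 322.00837076]
```

View pics/w2.png

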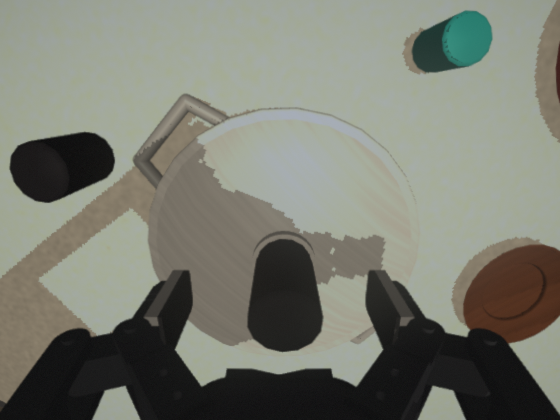

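The pads stand at columns 190 and 367 (middle 278.5) and the knob is centred at 284.5. I'll shift 2.5 mm along +y and close.

```bash
python3 -m jog '0 0.025 0 0 0 0 -1;0 0 0 0 0 0 0.2;0 0 0 0 0 0 0.6;0 0 0 0 0 0 1;0 0 0 0 0 0 1' 60;  python3 -m jog '0 0 0 0 0 0 1;0 0 0 0 0 0 1;0 0 0 0 0 0 1'
```

```text
time: 2.95
tool_pos: [483.7, -245.8, 285.0]
tcp_rot: [180.0, -0.0, 22.1]
ft_force: [-0.5, 1.0, 1.9]
finger_gap: 30.8
grip_force: 59.1
time: 3.32
tool_pos: [483.7, -245.8, 284.8]
tcp_rot: [-180.0, -0.0, 22.1]
ft_force: [0.0, 1.1, 2.8]
finger_gap: 30.4
grip_force: 59.1
```

```bash
python3 -m jog '0 0 -0.03 0 0 0 1;0 0 -0.05 0 0 0 1;0 0 -0.08 0 0 0 1;0 0 -0.14 0 0 0 1;0 0 0 0 0 0 1'; python3 -m jog '0 0 -0.3 0 0 0 1;0 0 -0.4 0 0 0 1;0 0 -0.3 0 0 0 1;0 0 0 0 0 0 1'
python3 - <<'E'
from h import *
s=snapshot("wrist");T=snapshot("top");t=sense();print(t["tool_pos"],t["finger_gap"],t["grip_force"],t["ft_force"])
a=T["img"][170:235,300:360,::-1]
b=np.zeros((420,390,3),np.uint8);b[:420,:387]=cv2.resize(a,(387,420))
cv2.imwrite("pics/w3.png",cv2.resize(np.hstack([s["img"][:,130:430,::-1],b]),(790,480)))
E
```

```text
time: 3.95
tool_pos: [484.4, -246.6, 317.6]
tcp_rot: [179.8, -0.1, 22.1]
ft_force: [0.0, -0.2, -0.6]
finger_gap: 30.6
grip_force: 60.9
time: 4.45
tool_pos: [484.2, -246.4, 418.3]
tcp_rot: [179.7, -0.2, 22.1]
ft_force: [0.2, -0.9, -0.0]
finger_gap: 30.6
grip_force: 60.9
[ 483.53022703 -245.96402247  414.46035725] 30.84741964772742 60.91950570233166 [ 0.09548566  0.47640151 -0.6409857 ]
```

View pics/w3.png

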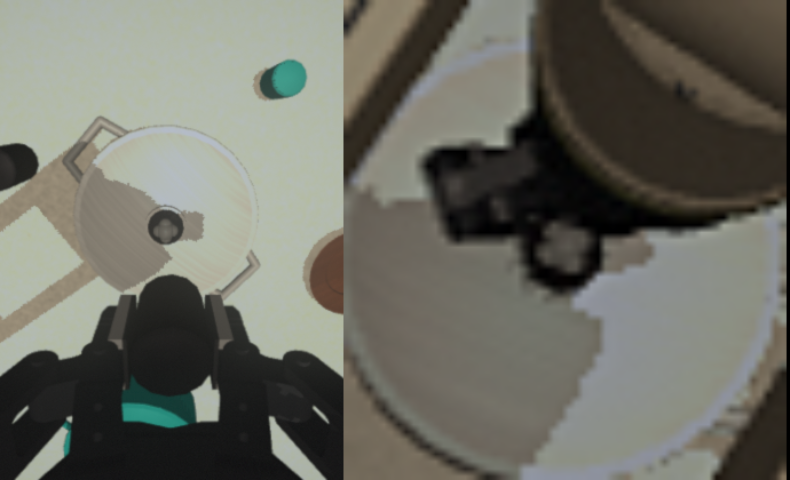

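The left panel (wrist view) shows the bare stud of the small pot at about (165,226), with the knob held straight between the pads. The knob was on that stud at TCP (483.7,-245.8). I'll use the stud's pixel as a reference and match it over the large stud, 25 mm higher.

```bash
cat >> h.py <<'E'
def stud(s,near,save=None):
    x,y=map(int,near); w=45; g=cv2.cvtColor(s["img"],cv2.COLOR_RGB2GRAY)[y-w:y+w,x-w:x+w]
    m=(g<55).astype(np.uint8); cs=cv2.findContours(m,0,1)[0]
    out=[]
    for c in cs:
        (a,b),r=cv2.minEnclosingCircle(c)
        if 8<r<25: out.append((round(a+x-w,1),round(b+y-w,1),round(r,1),cv2.boundingRect(c)))
    return out
E
python3 - <<'E'
from h import *
s=snapshot("wrist"); cv2.imwrite("ref.png",s["img"]); t=sense(); print(t["tool_pos"],t["tcp_rot"],stud(s,(274,198)))
print("proj of (483.7,-245.8,z)",[proj(s,(483.7,-245.8,z)).round(1) for z in (95,99,115)])
E
python3 -m jog '0.178 -0.448 -0.025 0 0 0 1;0.178 -0.448 -0.025 0 0 0 1;0.178 -0.448 -0.025 0 0 0 1;0.178 -0.448 -0.025 0 0 0 1;0.178 -0.448 -0.025 0 0 0 1'
python3 -m jog '0.178 -0.448 -0.025 0 0 0 1;0.178 -0.448 -0.025 0 0 0 1;0.178 -0.448 -0.025 0 0 0 1;0.178 -0.448 -0.025 0 0 0 1;0.178 -0.448 -0.025 0 0 0 1'
python3 -m jog '0 0 0 0 0 0 1;0 0 0 0 0 0 1;0 0 0 0 0 0 1'
python3 - <<'E'
from h import *
s=snapshot("wrist"); cv2.imwrite("w4raw.png",s["img"]); t=sense(); print(t["tool_pos"],t["tcp_rot"],t["finger_gap"],stud(s,(274,198)))
r=cv2.imread("ref.png")
cv2.imwrite("pics/w4.png",np.hstack([r[100:400,100:450,::-1],s["img"][100:400,100:450,::-1]]))
E
```

```text
[ 483.35260277 -245.82824069  413.5111954 ] [-1.79936018e+02  5.03415974e-02  2.20958624e+01] [(270.0, 199.0, 12.2, (34, 34, 10, 25))]
proj of (483.7,-245.8,z) [array([278.8, 194.5]), array([278.8, 195.7]), array([278.8, 200.7])]
time: 5.22
tool_pos: [481.2, -3.4, 425.5]
tcp_rot: [-179.9, 0.1, 22.1]
ft_force: [1.1, 0.7, 0.6]
finger_gap: 30.7
grip_force: 60.9
time: 5.85
tool_pos: [479.4, 237.6, 437.8]
tcp_rot: [180.0, 0.2, 22.1]
ft_force: [0.4, -0.6, -0.3]
finger_gap: 30.5
grip_force: 60.9
time: 6.22
tool_pos: [480.0, 235.2, 438.9]
tcp_rot: [180.0, 0.1, 22.0]
ft_force: [-0.4, -0.3, -1.3]
finger_gap: 31.0
grip_force: 60.9
[480.07913561 235.1013514  439.20540259] [1.79988691e+02 4.44822127e-02 2.20157716e+01] 30.723177092321354 [(277.0, 242.0, 8.0, (40, 88, 17, 2)), (271.5, 194.8, 14.9, (28, 28, 30, 29))]
```

View pics/w4.png

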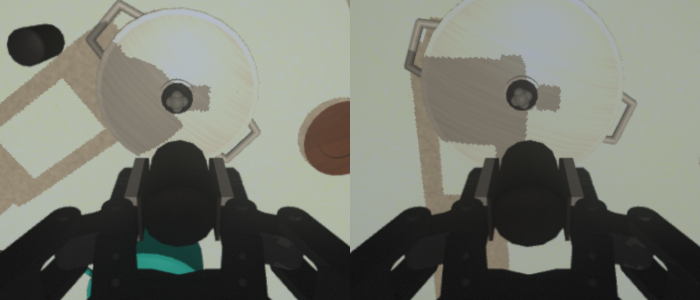

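Left is the reference stud at about (277,197) in the full frame, right is the large stud at about (271,195). I need the shift to subpixel.

```bash
cat > m.py <<'E'
from h import *
def shift(r,n,c=(277,197),w=19,sr=16):
    r=cv2.cvtColor(r,6);n=cv2.cvtColor(n,6)
    t=cv2.resize(r[c[1]-w:c[1]+w+1,c[0]-w:c[0]+w+1],None,fx=8,fy=8,interpolation=2)
    k=w+sr; q=cv2.resize(n[c[1]-k:c[1]+k+1,c[0]-k:c[0]+k+1],None,fx=8,fy=8,interpolation=2)
    m=cv2.matchTemplate(q,t,5); _,v,_,p=cv2.minMaxLoc(m); return np.array(p)/8-sr,v
def ring(im,near):
    g=cv2.cvtColor(im,6); x,y=near;w=26
    m=cv2.inRange(g[y-w:y+w,x-w:x+w],0,70); m=cv2.morphologyEx(m,cv2.MORPH_OPEN,np.ones((3,3)))
    return [(np.array(cv2.fitEllipse(cv2.convexHull(c))[0])+[x-w,y-w],cv2.fitEllipse(cv2.convexHull(c))[1]) for c in cv2.findContours(m,0,1)[0] if len(c)>20]
E
python3 - <<'E'
from m import *
r=cv2.imread("ref.png");n=cv2.imread("w4raw.png")
for w in(14,17,19):print(shift(r,n,w=w))
print(ring(r,(277,197)),ring(n,(271,195)))
a=cv2.resize(r[170:225,245:310,::-1],None,fx=6,fy=6,interpolation=2);b=cv2.resize(n[170:225,245:310,::-1],None,fx=6,fy=6,interpolation=2)
cv2.imwrite("pics/w5.png",np.hstack([a,b]))
E
```

```text
(array([-5.25, -3.25]), 0.9303240180015564)
(array([-5.125, -3.125]), 0.9360709190368652)
(array([-5.125, -3.125]), 0.9361501336097717)
[(array([276.65615082, 197.8880806 ]), (28.997129440307617, 30.433366775512695))] [(array([271.36331367, 194.44501877]), (29.249094009399414, 31.086023330688477))]
```

View pics/w5.png

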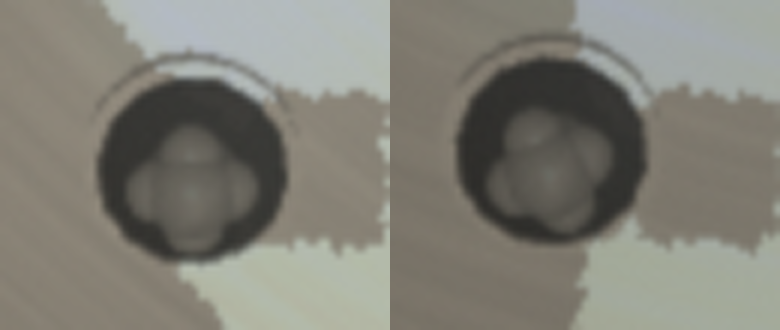

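```bash
python3 - <<'E'
from h import *
s=snapshot("wrist"); d=onz(s,(271.4,194.6),124)-onz(s,(276.6,197.8),124)
y=np.radians(22.05);print(d,"tool x",d@[np.cos(y),np.sin(y)],"tool y",d@[np.sin(y),-np.cos(y)],sense()["tool_pos"])
E
```

```text
[1.10441627 5.7803297 ] tool x 3.193661283703074 tool y -4.942921639892962 [480.12625166 235.13780956 439.45570632]
```

```bash
python3 -m jog '0.032 -0.05 0 0 0 0 1;0 0 0 0 0 0 1;0 0 0 0 0 0 1'
python3 - <<'E'
from m import *
r=cv2.imread("ref.png");s=snapshot("wrist");n=s["img"];t=sense();print(t["tool_pos"],t["tcp_rot"])
print(shift(r,n,w=17),ring(r,(277,197)),ring(n,(277,197)))
E
```

```text
time: 6.7
tool_pos: [481.0, 242.0, 439.7]
tcp_rot: [180.0, -0.0, 22.1]
ft_force: [0.3, -1.4, -1.0]
finger_gap: 30.5
grip_force: 60.9
[481.03603573 241.96688504 439.72485056] [ 1.79997408e+02 -2.23158057e-03  2.21067107e+01]
(array([1.   , 0.375]), 0.9669809341430664) [(array([276.65615082, 197.8880806 ]), (28.997129440307617, 30.433366775512695))] [(array([277.66737556, 197.96933556]), (28.513355255126953, 31.01357650756836))]
```

```bash
python3 -m jog '-0.002 0.009 0.2 0 0 0 1;0 0 0.4 0 0 0 1;0 0 0.3 0 0 0 1;0 0 0.1 0 0 0 1;0 0 0 0 0 0 1' 100; python3 -m jog '0 0 0 0 0 0 1;0 0 0 0 0 0 1'
python3 - <<'E'
from m import *
s=snapshot("wrist");T=snapshot("scene");t=sense();print(t["tool_pos"],t["tcp_rot"],t["ft_force"])
x,y=proj(T,(481,241,150)).astype(int)
a=cv2.resize(T["img"][y-35:y+40,x-45:x+45,::-1],(504,420),interpolation=2)
cv2.imwrite("pics/w6.png",np.hstack([s["img"][:,140:420,::-1],a]))
E
```

```text
time: 7.38
tool_pos: [480.9, 240.9, 338.8]
tcp_rot: [-180.0, 0.1, 22.1]
ft_force: [-0.3, 0.1, -0.6]
finger_gap: 30.1
grip_force: 98.8
time: 7.62
tool_pos: [481.6, 241.3, 341.2]
tcp_rot: [180.0, -0.1, 22.1]
ft_force: [-0.9, -0.1, -1.2]
finger_gap: 30.4
grip_force: 98.8
[481.47519717 241.20267376 340.74247112] [ 1.79999062e+02 -1.01297129e-01  2.21059644e+01] [ 0.46246047  0.01006355 -0.92040582]
```

View pics/w6.png

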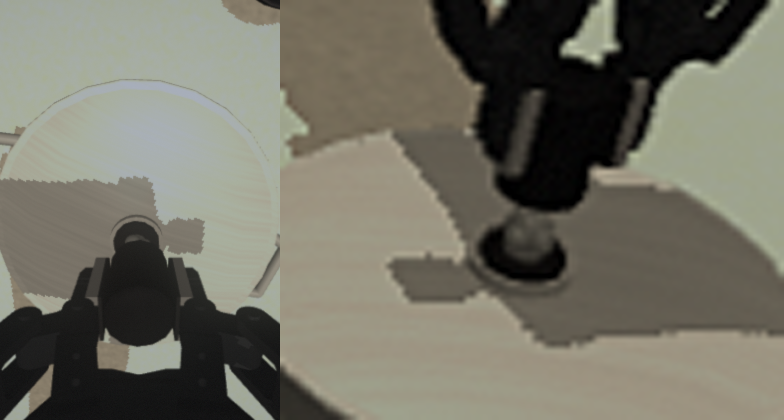

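The wrist view shows the knob above the ring at (137,230). The scene view shows the stud (530,235) lying on the line of the knob's axis, so they are aligned. Now down onto the stud.

```bash
python3 -m jog '0 0 0.08 0 0 0 1;0 0 0.05 0 0 0 1;0 0 0 0 0 0 1'; python3 -m jog '0 0 0.03 0 0 0 1;0 0 0.02 0 0 0 1;0 0 0.02 0 0 0 1;0 0 0 0 0 0 1'
```

```text
time: 8.1
tool_pos: [480.8, 241.0, 325.7]
tcp_rot: [-180.0, 0.1, 22.1]
ft_force: [-0.2, -0.6, -0.5]
finger_gap: 29.9
grip_force: 98.8
time: 8.6
tool_pos: [481.1, 241.6, 320.6]
tcp_rot: [-179.9, -0.1, 22.1]
ft_force: [-3.3, 1.9, 5.4]
finger_gap: 30.1
grip_force: 99.4
```

```bash
python3 -m jog '0 0 0.02 0 0 0 1;0 0 0.02 0 0 0 1;0 0 0 0 0 0 1'; python3 -m jog '0 0 0.03 0 0 0 1;0 0 0.02 0 0 0 1;0 0 0 0 0 0 1';python3 -m jog '0 0 0.02 0 0 0 1;0 0 0 0 0 0 1'
```

```text
time: 8.98
tool_pos: [480.9, 241.6, 315.7]
tcp_rot: [-179.9, 0.0, 22.1]
ft_force: [-2.2, 5.5, 0.2]
finger_gap: 30.1
grip_force: 99.1
time: 9.35
tool_pos: [481.0, 241.0, 310.4]
tcp_rot: [-180.0, 0.0, 22.1]
ft_force: [-2.8, 2.7, 0.6]
finger_gap: 29.8
grip_force: 99.0
time: 9.6
tool_pos: [481.2, 241.1, 309.0]
tcp_rot: [-180.0, -0.0, 22.1]
ft_force: [-4.1, 2.8, 4.0]
finger_gap: 30.1
grip_force: 99.1
```

```bash
python3 -m jog '-0.004 -0.005 0.02 0 0 0 1;0 0 0 0 0 0 1'; python3 -m jog '0 0 0.015 0 0 0 1;0 0 0 0 0 0 1';python3 -m jog '0 0 0.01 0 0 0 1;0 0 0 0 0 0 1;0 0 0 0 0 0 1'
```

```text
time: 9.85
tool_pos: [481.0, 241.3, 307.6]
tcp_rot: [180.0, -0.1, 22.1]
ft_force: [-3.0, 0.2, 7.1]
finger_gap: 30.1
grip_force: 99.7
time: 10.1
tool_pos: [481.1, 241.3, 306.9]
tcp_rot: [180.0, -0.1, 22.1]
ft_force: [-6.4, -1.2, 12.5]
finger_gap: 30.1
grip_force: 100.6
time: 10.48
tool_pos: [481.1, 241.3, 306.8]
tcp_rot: [180.0, -0.1, 22.1]
ft_force: [-10.2, -2.0, 19.6]
finger_gap: 29.9
grip_force: 101.3
```

```bash
python3 -m jog '-0.006 -0.002 -0.002 0 0 0 1;0 0 0 0 0 0 1;0 0 0 0 0 0 1;0 0 0 0 0 0 1'; python3 - <<'E'
from h import *
for i in range(4): snapshot("wrist"); t=sense(); print(t["time"],t["tool_pos"].round(2),t["ft_force"].round(1),t["wrist_torque"].round(2))
E
```

```text
time: 10.98
tool_pos: [480.8, 241.2, 306.9]
tcp_rot: [179.9, -0.2, 22.1]
ft_force: [-5.7, -1.1, 15.5]
finger_gap: 29.7
grip_force: 100.9
11.025 [480.79 241.23 306.87] [-6.7 -1.2 15.4] [-0.34  1.11 -0.02]
11.075 [480.78 241.25 306.86] [-6.3 -1.3 15.4] [-0.31  1.12  0.01]
11.125 [480.79 241.22 306.86] [-6.  -1.  15.3] [-0.4   1.13 -0.04]
11.175 [480.78 241.24 306.84] [-6.1 -2.5 16.1] [-0.36  1.12 -0.  ]
```

The push is steady at 15.5 N. Changing it by 4 N moved the knob less than 0.1 mm, where the ring alone would give 1.6 mm, so the knob is hard on the boss. Handing in.

```bash
python3 -c "
from bench import *
print(hand_in())"
```

```text
the job is handed in; nothing more can be done
None
```

I pulled the knob off the small pot, snapped it onto the large pot's stud, and handed the job in still gripping it and pressing down at a steady 15–16 N; its stiffness under that push says the ring is flat (no verdict came back).

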